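# Open the peg shaper: press the snap tab, push the cover off

### The job

Open the brass peg shaper's blade pocket without grasping anything: press the snap tab at its side down until the cover is released and springs forward, then push the cover along by its ridge, right off its seat, until the catch bar has come up again behind it and the cover lies flat on the open end of the shaper. Push gently, do not lift the cover, leave the pegs, nut, reamer handle and sharpener as they are, and finish clear of everything.

Things in the scene. Friction and masses are not known exactly. Their poses are not given: they have to be found in the camera images.
- shaper: Fixed brass peg shaper block, 200 x 64 mm, flat deck 30 mm above the bench. Origin: centre of its underside. Its +x, along its length, is the way the cover slides off; +y the side of the tab's paddle. Guide rails 4 mm high along both sides, inner faces at y = +-23 mm. At the -x end a round nose sticks out 15 mm and a housing 7 mm above the deck (x = -99 to -94 mm) holds a spring ejector.
- seat (a point): Centre of the seat over the blade pocket, on the deck, where the cover starts: x = -50, z = +30 mm in the shaper's frame (axes as the shaper's). The seat spans x = -82 to -18 mm there.
- ledge (a point): Where the cover belongs at the end: on the open ledge, on the deck, at x = +45, z = +30 mm in the shaper's frame (axes as the shaper's). The ledge runs from x = -9 mm to an end stop 6 mm high at x = +94 mm. The cover is clear of the bar when its centre is beyond x = +23 mm and meets the stop at x = +62 mm.
- tab: Steel snap tab: a paddle 24 (x) x 28 (y) x 6 mm beside the block, with a crossbar. Origin: centre of the paddle's top, at x = -13, y = +60, z = +35 mm in the shaper's frame at rest; axes as the shaper's. Slides straight down, 7 mm at most, against 2 to 5 N to a hard stop; springs back up weakly when let go. Press the paddle: a finger on the bar stands in the cover's way.
- bar (a point): Top of the tab's crossbar at the shaper's midline, 8 mm wide (x), across the deck right in front of the cover, 5 mm above the deck: it blocks the cover. With the tab down more than 5 mm the bar is below the deck and the ejector makes the cover jump about 11 mm in +x, over the bar, which then stays down until the cover has passed.
- cover: Loose aluminium cover, about 120 g: plate 64 (x) x 44 (y) x 6 mm with an upright ridge across it. Origin: centre of the plate's underside; axes as the shaper's. Starts centred on the seat, held against the bar. Once released, pushing it along the rails takes about 1 N.
- ridge (a point): Middle of the top of the cover's ridge: 10 mm ahead (+x) of the cover's centre, 20 mm above its underside. The ridge is 8 mm thick (x), 40 mm long (y) and rises 14 mm above the plate; push on its rear (-x) face.
- stand: Bystander: fixed block stand of black walnut, 50 x 130 x 45 mm high, three holes in a row along its y. Origin: centre of its underside.
- peg0: Bystander: loose rosewood tuning peg standing in the stand, 32 mm of it above the stand. Origin: under its collar, level with the stand's top.
- peg1: Bystander: as peg0, the middle one.
- peg2: Bystander: as peg0, the third.
- nut: Bystander: loose bone violin nut, 8 x 34 x 10 mm high. Origin: centre of its underside.
- reamer_handle: Bystander: loose T-shaped beech reamer handle lying on the bench, 67 x 90 mm, 24 mm high. Origin: on the bench under the middle of its crossbar.
- sharpener: Bystander: loose green enamel desk pencil sharpener with a crank, 95 x 50 x 60 mm high. Origin: centre of its underside.
Mind the look-alikes: they are no part of the job. There is more than one size of the shaper; the one meant has the size given above.

How it is judged:
On the way, in this order (a step that is already met when the one before it is completed fails the run):
1. the fingers press the snap tab down more than 5 mm while the cover is still near its seat (z of tab in the frame of shaper below 0.03 m and contact force between the fingers and tab above 0.5 N and x of cover in the frame of shaper below -0.03 m), for 0.05 s.
2. the cover has been pushed off its seat, past the catch bar (x of cover in the frame of shaper above 0.0235 m), for 0.1 s.
At the end, for the whole second after the job is handed in: The cover lies flat (within 3 degrees, within 3 mm of deck height) and at rest on the open end of the shaper, its centre 22.5 to 66 mm beyond the shaper's origin, wholly past the catch bar, and the tab is up again (within 2 mm of its rest height) (x of cover in the frame of shaper between 0.0225 and 0.066 m and z of cover in the frame of shaper between 0.027 and 0.0325 m and angle between cover's own z axis and vertical below 0.05 rad and linear speed of cover below 0.01 m/s and z of tab in the frame of shaper above 0.033 m); the robot touches nothing.
It fails at once if the cover is lifted more than 8 mm off the deck or tipped (z of cover in the frame of shaper above 0.038 m or angle between cover's own z axis and vertical above 0.3 rad).
It fails at once if the cover is squeezed or rammed with more than 35 N (contact force between the fingers and cover above 35 N).
It fails at once if a bystander is moved more than 15 mm, or a peg tipped (distance of any of nut, reamer_handle, sharpener, peg0, peg1, peg2 from where it was at the start of the episode above 0.015 m or angle between any of peg0, peg1, peg2's own z axis and vertical above 0.5 rad).
It also fails if it takes over 40 s, if anything falls off the work surface, if the arm or the gripper's body presses on something with over 40 N, if the wrist force passes 120 N, or if a joint passes its speed limit or range.

### The arm

A 7-joint arm with a two-finger parallel gripper is mounted at the origin on the work surface. World frame = base frame: x ahead of the robot, y to its left, z up, the work surface at z = 0. Lengths are in m, angles in rad, forces in N, time in s.
With the tool pointing down it reaches from about 0.425 to 1.025 m from the base axis. Payload 3.6 kg.
Tool frame: the origin (TCP) lies at the very end of the fingers, on their centre line; the grasp point (between the pads) lies 19 mm behind it (bot.grasp_offset is the distance from the TCP to the grasp point, in m); z points along the fingers, y is the direction in which the jaws open and shut (so a half turn about z gives the same grasp; the last joint's range is limited). The gripper opens to 85 mm and grips with 20 to 120 N. Pads are 22 mm wide; open, the fingers measure 114 mm over their backs; the gripper's body (76 mm by 85 mm) begins 54 mm behind the grasp point. The pads swing forward as they close: fully open they stand 13 mm farther back than shut.
Start: joints at [1.198, 0.591, 0.048, 1.609, -0.033, 0.943, -0.034], TCP at [0.2, -0.697, 0.231] pointing down, gripper open.
Joint ranges: [-2.69, 2.69], [-0.47, 2.24], [-1.27, 1.36], [0.19, 2.51], [-1.53, 4.68], [0.08, 2.07], [-3.09, 3.09]. Speed limits (rad/s): [2.57, 2.57, 3.14, 3.14, 3.14, 3.14, 3.14].

### API

Orientations are given as a unit quaternion [w, x, y, z].
In Python, from rig import bot gives the robot as it stands.
- The arm moves only by the shell command python3 -m pendant 'ROWS' [OPENING]. ROWS is JSON, a list that holds one entry, the list of rows, each a list of 6 numbers: the shift along the tool's x, y, z in cm, then the turn, a rotation vector about the tool's x, y, z in degrees. A call has 1 to 8 rows; each row is the pose to reach, as a shift and turn from the pose commanded when the call began, along the tool's axes at that moment; what a row does not reach only later rows make up. A row lasts 1/12 s, in which the tool goes at most 41.7 mm and 7.16 degrees, less where a joint would pass 70% of its speed; a pose out of reach is approached as far as the arm can. A call with a gripper value outside its range is refused whole. OPENING is the opening, from 0 (shut) to 1 (fully open), set as the call begins (- or left out, the last holds). The fingers move at their own pace and stop on an object; the grip force is fixed at half the most. Time passes only in rows, so rows that repeat a pose let the fingers close. It gives the time, the measured TCP pose, the force and the opening at its end, in the units of the state.
- bot.state(): the state, without advancing time (a new reading comes with each control period).
- bot.snapshot(name): name is "side" or "top" or "wrist"; returns a dict with "image" (400x640x3 uint8, red, green, blue), "depth" (400x640 float32, m along the optical axis (not along the pixel's ray), 0 where there is no reading), "intrinsics" (3x3 intrinsics, pixels), "world_from_camera" (4x4, takes a point from camera to world coordinates); the wrist camera has in their place "T_tool_cam" (4x4, takes a point from camera to tool coordinates, whose origin is the TCP and whose axes are the flange's). Camera axes: x right, y down, z forward; pixel columns grow to the right and rows downward; lengths in m; the calibration is good to about 2 mm. A picture is of the moment at which its call begins: read the wrist's pose just before it.
- bot.job_done(): hands the job in, once; it reports no verdict.
The state is a dict: "t": time; "q": joint angles; "qvel": joint speeds; "joint_efforts": joint torques, N m; "eef_pos": TCP position; "orientation": TCP orientation; "contact_force": force on the tool from outside, world axes, zero at the start; "moment": the same for the moment, N m; "opening": finger opening in m.
Only numpy, scipy, OpenCV 4.12 (cv2) and the standard library are available. Lean on these libraries where they do the work, as an engineer would, in place of code of your own. Each camera call takes 0.05 s, during which the arm holds its last target. There are 200 camera calls.

## Working session

There is one attempt and no reset: what is moved stays moved. The work goes in short steps, Python scripts to look and compute and a shell command to move; the robot and the scene stay as the last step left them, time stands still between calls to the robot, and variables do not carry over. Pictures are saved under pics/ and viewed, about 8 in all and at most 12, crops included, and the job is handed in when it is done.

```bash
ls; mkdir -p pics; python3 - <<'E'
from rig import bot
import cv2,numpy as np
for n in("top","side"):
    s=bot.snapshot(n); cv2.imwrite(f"pics/{n}0.png",s["image"][:,:,::-1]); np.savez(f"{n}0.npz",**{k:v for k,v in s.items()})
    print(n,s["intrinsics"].round(1).tolist(),s["world_from_camera"].round(3).tolist())
st=bot.state(); print(st)
E
```

```text
pics
top [[492.3, 0.0, 315.4], [0.0, 492.3, 199.6], [0.0, 0.0, 1.0]] [[-0.026, -0.993, 0.116, 0.4], [-1.0, 0.026, -0.003, 0.033], [0.0, -0.117, -0.993, 1.394], [0.0, 0.0, 0.0, 1.0]]
side [[416.6, 0.0, 320.9], [0.0, 416.6, 198.2], [0.0, 0.0, 1.0]] [[-0.945, -0.202, 0.256, 0.315], [-0.326, 0.59, -0.738, 0.752], [-0.002, -0.782, -0.624, 0.682], [0.0, 0.0, 0.0, 1.0]]
{'t': 0.1, 'q': array([ 1.19749357,  0.59201468,  0.04830355,  1.60970189, -0.03328612,
        0.94269193, -0.0336775 ]), 'qvel': array([ 0.00077173, -0.00357478,  0.001376  , -0.0022788 ,  0.00076461,
        0.00085922,  0.00059219]), 'joint_efforts': array([ 4.38625735e-03, -5.50001907e+01,  1.55334134e+00, -1.98821515e+01,
        9.75471659e-03,  3.88070985e-03, -1.47616021e-05]), 'eef_pos': array([ 0.20002092, -0.69608579,  0.23026143]), 'orientation': array([-9.85387047e-04,  9.90221486e-01,  1.39500530e-01, -2.01108692e-04]), 'contact_force': array([-0.63210687,  0.54178903,  0.26985438]), 'moment': array([ 0.02022491, -0.05205416, -0.00563498]), 'opening': 0.08549182739053664}
```

View pics/top0.png

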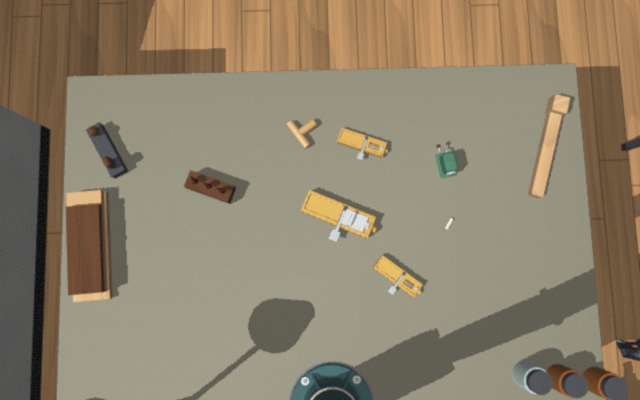

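View pics/side0.png

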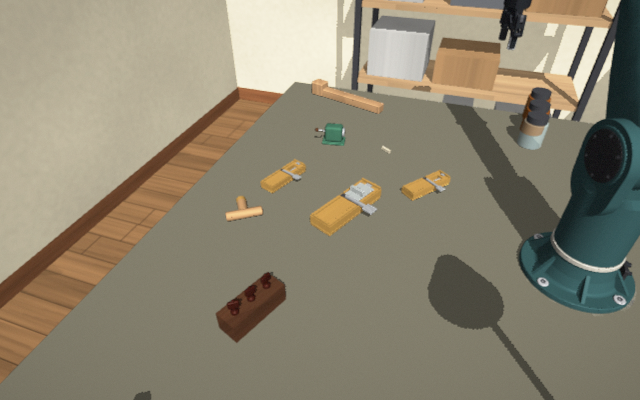

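The candidates are the big shaper at top (340,213) and two small ones at (362,142) and (398,276). Only the big one is about 72 px long, which is 200 mm. Its cover is at (355,220) and its paddle at (335,236), so +x points image left/up. I'll check with a close crop and measure by depth.

```bash
python3 - <<'E'
import cv2,numpy as np
d=np.load("top0.npz"); im=d["image"][:,:,::-1]; D=d["depth"];K=d["intrinsics"];T=d["world_from_camera"]
c=cv2.resize(im[180:250,290:390],None,fx=8,fy=8,interpolation=cv2.INTER_CUBIC);cv2.imwrite("pics/crop1.png",c)
v,u=np.mgrid[180:250,290:390]; z=D[180:250,290:390]
P=np.stack([(u-K[0,2])/K[0,0]*z,(v-K[1,2])/K[1,1]*z,z],-1)@T[:3,:3].T+T[:3,3]
np.save("P.npy",P)
m=((P[...,2]>.02)).astype(np.uint8)
hsv=cv2.cvtColor(im[180:250,290:390].copy(),cv2.COLOR_BGR2HSV)
n,l,s,ce=cv2.connectedComponentsWithStats(m); print(s)
k=1+np.argmax(s[1:,4]); 
q=P[l==k]; print(np.percentile(q[:,2],[5,25,50,75,95]))
for name,mm in(("brass",(l==k)&(hsv[...,1]>130)),("metal",(l==k)&(hsv[...,1]<90))):
    r=cv2.minAreaRect(P[mm][:,:2].astype(np.float32)*1000); print(name,mm.sum(),r)
E
```

```text
[[   0    0  100   70 5171]
 [  99    0    1    1    1]
 [  63    4    1    1    1]
 [  75    6    1    1    1]
 [  94    8    1    1    1]
 [  11   10   76   52 1809]
 [  87   11    1    1    1]
 [  61   14    1    1    1]
 [  78   14    1    1    1]
 [  47   17    1    1    1]
 [   1   24    1    1    1]
 [  75   30    1    1    1]
 [  86   39    1    1    1]
 [   1   44    1    1    1]
 [   6   44    1    1    1]
 [  56   53    1    1    1]
 [  24   57    1    1    1]
 [  54   57    1    1    1]
 [   5   60    1    1    1]
 [  27   61    1    1    1]
 [  41   67    1    1    1]
 [  77   66    1    1    1]]
[0.02582825 0.03011135 0.03329789 0.03623157 0.04088179]
brass 1085 ((511.22247314453125, -34.23137664794922), (181.02391052246094, 186.33157348632812), 14.66115951538086)
metal 605 ((481.29345703125, -33.51802062988281), (88.6229476928711, 190.32785034179688), 25.716787338256836)
```

View pics/crop1.png

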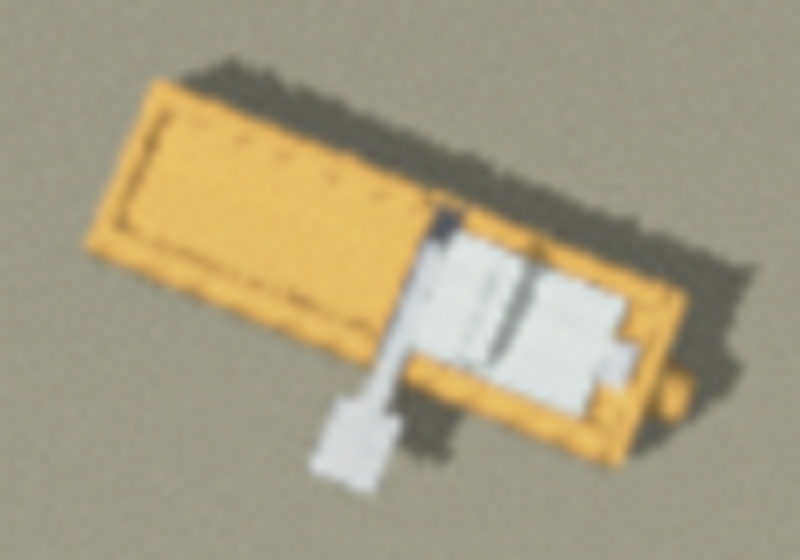

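The crop shows the large shaper: rail corners at (155,80), (88,245), (618,465) and (687,292), the paddle centre at (357,443), the ridge near (515,305), and the nose at right. Next I'll get world poses from these.

```bash
cat > h.py <<'E'
import numpy as np
from scipy.spatial.transform import Rotation as R
def ray(K,T,u,v,z):
    d=T[:3,:3]@np.array([(u-K[0,2])/K[0,0],(v-K[1,2])/K[1,1],1]); return T[:3,3]+d*(z-T[2,3])/d[2]
def tool(st):
    q=st["orientation"]; return R.from_quat([q[1],q[2],q[3],q[0]]),np.array(st["eef_pos"])
E
python3 - <<'E'
from h import *
from rig import bot
d=np.load("top0.npz");K=d["intrinsics"];T=d["world_from_camera"]
f=lambda x,y,z:ray(K,T,(x+.5)/8-.5+290,(y+.5)/8-.5+180,z)
c=[f(*p,.034) for p in((155,80),(88,245),(618,465),(687,292))]
C=np.mean(c,0)[:2]; ax=((c[0]+c[1])-(c[2]+c[3]))[:2]; L=np.linalg.norm(ax)/2; ax/=np.linalg.norm(ax); ay=np.array([-ax[1],ax[0]])
print("C",C,"yaw",np.degrees(np.arctan2(ax[1],ax[0])),"len",L,"wid",np.linalg.norm((c[0]-c[1])[:2]),np.linalg.norm((c[3]-c[2])[:2]))
for n,p,z in(("paddle",(357,443),.035),("ridge",(515,305),.05),("nose",(676,395),.02)):
    w=f(*p,z)[:2]; print(n,w,"local",(w-C)@ax,(w-C)@ay)
print("paddle by model",C-.013*ax+.060*ay,"ridge",C-.04*ax)
r,p=tool(bot.state()); print(r.as_matrix().round(3).tolist(),p)
tgt=np.r_[C-.013*ax+.063*ay,.20]; print("shift cm",r.inv().apply(tgt-p)*100)
print("turn: tool x yaw",np.degrees(np.arctan2(*r.as_matrix()[[1,0],0])))
E
```

```text
C [ 0.51984011 -0.032544  ] yaw 66.27316248149519 len 0.1984471696599718 wid 0.0622376547709235 0.0646748395287944
paddle [ 0.46018664 -0.0205608 ] local -0.013032852699399786 0.05943297033948176
ridge [ 0.50526023 -0.07544916] local -0.04514517142423347 -0.0039165272047756
nose [ 0.47469291 -0.1329287 ] local -0.1100657821229969 0.0009386388559001184
paddle by model [ 0.45968076 -0.02030257] ridge [ 0.50374504 -0.06916297]
[[0.961, 0.276, -0.001], [0.276, -0.961, 0.002], [-0.0, -0.002, -1.0]] [ 0.20002092 -0.69608579  0.23026143]
shift cm [ 43.39521744 -57.96011798   3.13715805]
turn: tool x yaw 16.03790542430951
```

Position and size agree to about 1 mm. I'll travel with the gripper shut, bulging outward, and turn the tool x-axis onto the shaper's x-axis.

```bash
python3 -m pendant '[[[2.8,-2.8,0,0,0,-3],[5.7,-5.7,0,0,0,-6],[8.6,-8.6,0,0,0,-9],[11.5,-11.5,0,0,0,-12],[14.4,-14.4,0,0,0,-15],[17.3,-17.3,0,0,0,-18],[20.2,-20.2,0,0,0,-22],[23,-23,0,0,0,-25]]]' 0
python3 - <<'E'
from h import *
from rig import bot
r,p=tool(bot.state()); print(r.inv().apply(np.array([.4584,-.0190,.2])-p)*100, np.degrees(np.arctan2(*r.as_matrix()[[1,0],0])), r.as_matrix()[:,2])
E
```

```text
t: 0.77
eef_pos: [0.3582, -0.4099, 0.2311]
orientation: [-0.0, 0.936, 0.352, -0.0]
contact_force: [0.8, -0.3, -0.1]
opening: 0.0001
[ 33.29621529 -22.79673307   3.12680105] 41.22726410192633 [-3.69645329e-04  5.59975371e-04 -9.99999775e-01]
```

```bash
python3 -m pendant '[[[3.3,-2.3,0.3,0,0,-3],[6.6,-4.6,0.6,0,0,-6],[9.9,-6.9,0.9,0,0,-9],[13.2,-9.1,1.2,0,0,-12],[16.5,-11.4,1.5,0,0,-15],[19.8,-13.7,2,0,0,-18],[23.1,-16,2.5,0,0,-22],[26.4,-18.2,3,0,0,-25]]]'
python3 - <<'E'
from h import *
from rig import bot
r,p=tool(bot.state()); print(r.inv().apply(np.array([.4575,-.0193,.1])-p)*100, np.degrees(np.arctan2(*r.as_matrix()[[1,0],0])), r.as_matrix()[:,2])
E
```

```text
t: 1.43
eef_pos: [0.4371, -0.0998, 0.2011]
orientation: [0.0, 0.838, 0.546, -0.0]
contact_force: [1.1, -0.2, 0.1]
opening: -0.0
[ 8.18694489 -1.3812753  10.10993606] 66.19837807854255 [-1.82556801e-04 -1.26961652e-04 -9.99999975e-01]
```

```bash
python3 -m pendant '[[[4,-0.7,0,0,0,0],[8.2,-1.4,0,0,0,0],[8.2,-1.4,3.5,0,0,0],[8.2,-1.4,7,0,0,0],[8.2,-1.4,10,0,0,0],[8.2,-1.4,10.1,0,0,0]]]'
python3 - <<'E'
from h import *
from rig import bot
import cv2
r,p=tool(bot.state())
s=bot.snapshot("wrist"); cv2.imwrite("pics/w1.png",s["image"][:,:,::-1])
X=s["T_tool_cam"];K=s["intrinsics"]
C=np.array([.5198,-.0325]);a=np.radians(66.27);ax=np.array([np.cos(a),np.sin(a)]);ay=np.array([-ax[1],ax[0]])
print(p,((p[:2]-C)@ax,(p[:2]-C)@ay), X.round(3).tolist())
T=np.eye(4);T[:3,:3]=r.as_matrix();T[:3,3]=p;W=T@X
np.savez("w1.npz",W=W,K=K,depth=s["depth"])
for n,l in(("paddle",(-.013,.06,.035)),("ridge",(-.04,0,.05)),("ridge+y",(-.04,.02,.05)),("ridge-y",(-.04,-.02,.05)),("railend",(.1,.032,.034)),("tip",(-.013,.0628,.1))):
    w=np.r_[C+l[0]*ax+l[1]*ay,l[2]]; c=np.linalg.inv(W)@np.r_[w,1]; q=K@c[:3]; print(n,q[:2]/q[2])
E
```

```text
t: 1.93
eef_pos: [0.4544, -0.0206, 0.0962]
orientation: [-0.003, 0.838, 0.546, -0.004]
contact_force: [-1.1, -0.4, -0.5]
opening: 0.0001
[ 0.45443787 -0.0206209   0.09619085] (np.float64(-0.015428751923330354), np.float64(0.06461636457357411)) [[-0.001, -0.951, -0.31, 0.079], [1.0, -0.0, -0.001, 0.001], [0.001, -0.31, 0.951, -0.143], [0.0, 0.0, 0.0, 1.0]]
paddle [326.4422686  215.77243375]
ridge [419.47227732 263.18069351]
ridge+y [388.4338112  263.12031192]
ridge-y [450.57344173 263.24119708]
railend [377.2309347   25.89516268]
tip [322.01272691 264.13129924]
```

View pics/w1.png

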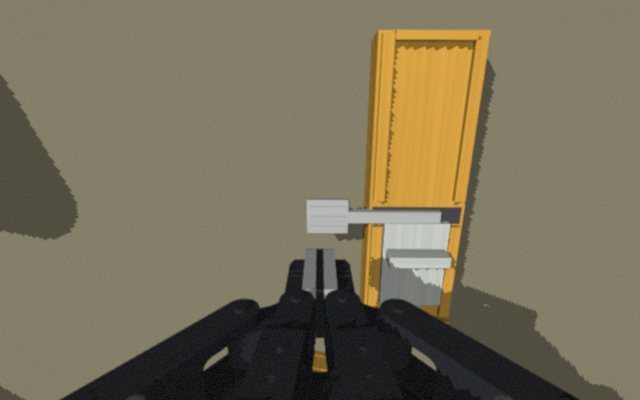

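The projected paddle, ridge and rail agree with the wrist view: paddle at (327,216), ridge at (419,258). I'll descend to just above the paddle.

```bash
python3 -m pendant '[[[0,0,2,0,0,0],[0,0,4,0,0,0],[0,0,5,0,0,0],[0,0,5.6,0,0,0],[0,0,5.9,0,0,0],[0,0,5.9,0,0,0],[0,0,5.9,0,0,0]]]'
```

```text
t: 2.57
eef_pos: [0.4587, -0.0212, 0.0423]
orientation: [0.0, 0.839, 0.545, 0.001]
contact_force: [-0.7, 0.1, -0.5]
opening: 0.0002
```

```bash
python3 -m pendant '[[[0,0,0.3,0,0,0],[0,0,0.6,0,0,0],[0,0,0.8,0,0,0],[0,0,1.0,0,0,0],[0,0,1.15,0,0,0],[0,0,1.3,0,0,0],[0,0,1.3,0,0,0],[0,0,1.3,0,0,0]]]'
```

```text
t: 3.23
eef_pos: [0.4581, -0.021, 0.0281]
orientation: [-0.0, 0.838, 0.545, 0.0]
contact_force: [0.5, -0.0, 0.7]
opening: -0.0004
```

```bash
python3 - <<'E'
from h import *
from rig import bot
import cv2
st=bot.state();r,p=tool(st); print(p,st["contact_force"])
s=bot.snapshot("wrist"); cv2.imwrite("pics/w2.png",s["image"][:,:,::-1])
E
```

```text
[ 0.45809276 -0.02097044  0.02810815] [ 0.49167173 -0.04049057  0.6851114 ]
```

View pics/w2.png

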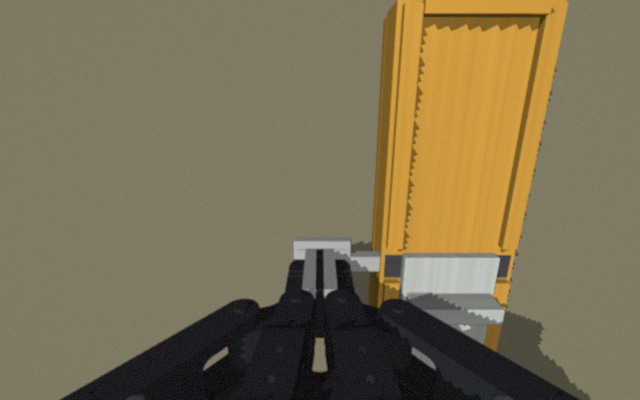

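The cover has sprung forward over the bar slot (front edge at row 253). The force reads low, so I'll press slightly harder to be sure step 1 counts.

```bash
python3 -m pendant '[[[0,0,0.1,0,0,0],[0,0,0.2,0,0,0],[0,0,0.2,0,0,0],[0,0,0.2,0,0,0]]]'
```

```text
t: 3.62
eef_pos: [0.4579, -0.021, 0.0278]
orientation: [0.001, 0.838, 0.545, 0.0]
contact_force: [-2.1, -0.7, 21.8]
opening: 0.0001
```

```bash
python3 -m pendant '[[[0,0,-2,0,0,0],[0,0,-5,0,0,0],[-2.3,3,-5,0,0,0],[-4.6,6.1,-5,0,0,0],[-4.6,6.1,-5,0,0,0],[-4.6,6.1,-5,0,0,0],[-4.6,6.1,-5,0,0,0]]]'
python3 - <<'E'
from h import *
from rig import bot
import cv2
st=bot.state();r,p=tool(st)
s=bot.snapshot("wrist"); cv2.imwrite("pics/w3.png",s["image"][:,:,::-1])
X=s["T_tool_cam"];K=s["intrinsics"]
C=np.array([.5198,-.0325]);a=np.radians(66.27);ax=np.array([np.cos(a),np.sin(a)]);ay=np.array([-ax[1],ax[0]])
print(p,st["contact_force"],((p[:2]-C)@ax,(p[:2]-C)@ay))
T=np.eye(4);T[:3,:3]=r.as_matrix();T[:3,3]=p;W=T@X
for x in(-.045,-.04,-.035,-.03,-.025):
    w=np.r_[C+x*ax,.05]; c=np.linalg.inv(W)@np.r_[w,1]; q=K@c[:3]; print("ridge mid at",x,q[:2]/q[2])
E
```

```text
t: 4.2
eef_pos: [0.4938, -0.0877, 0.0758]
orientation: [-0.001, 0.839, 0.545, -0.001]
contact_force: [-0.5, -0.1, -0.5]
opening: -0.0
[ 0.49381829 -0.08774935  0.07581347] [-0.54417482 -0.08985437 -0.49906534] (np.float64(-0.06103386946295997), np.float64(0.0015511690310893997))
ridge mid at -0.045 [321.23970863 215.53057623]
ridge mid at -0.04 [321.20322563 206.93025263]
ridge mid at -0.035 [321.16610131 198.17874682]
ridge mid at -0.03 [321.1283186  189.27203708]
ridge mid at -0.025 [321.08985983 180.20595776]
```

View pics/w3.png

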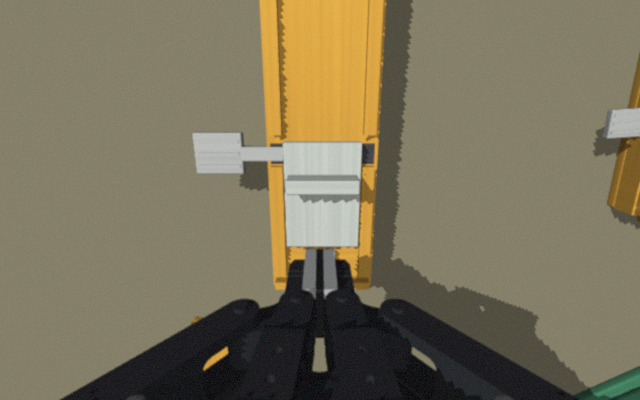

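The cover sits on the bar with its ridge at rows 180–194, so the cover is at about x = -38 mm. The fingers are behind it at x = -61 mm. I'll lower them just above the plate.

```bash
python3 -m pendant '[[[0,0,1.5,0,0,0],[0,0,2.5,0,0,0],[0,0,3.0,0,0,0],[0,0,3.3,0,0,0],[0,0,3.3,0,0,0],[0,0,3.3,0,0,0]]]'
```

```text
t: 4.75
eef_pos: [0.4948, -0.0874, 0.0432]
orientation: [-0.0, 0.838, 0.545, -0.0]
contact_force: [-0.2, 0.4, -0.6]
opening: 0.0003
```

Now a gentle push, starting with a slow approach to the ridge.

```bash
python3 -m pendant '[[[0.5,0,0,0,0,0],[1,0,0,0,0,0],[1.4,0,0,0,0,0],[1.8,0,0,0,0,0],[2.2,0,0,0,0,0],[2.7,0,0,0,0,0],[3.2,0,0,0,0,0],[3.7,0,0,0,0,0]]]'; python3 -m pendant '[[[0.5,0,0,0,0,0],[1,0,0,0,0,0],[1.5,0,0,0,0,0],[2,0,0,0,0,0],[2.5,0,0,0,0,0],[3,0,0,0,0,0],[3.5,0,0,0,0,0],[3.8,0,0,0,0,0]]]'
python3 - <<'E'
from h import *
from rig import bot
import cv2
st=bot.state();r,p=tool(st)
s=bot.snapshot("wrist"); cv2.imwrite("pics/w4.png",s["image"][:,:,::-1])
C=np.array([.5198,-.0325]);a=np.radians(66.27);ax=np.array([np.cos(a),np.sin(a)]);ay=np.array([-ax[1],ax[0]])
print(p,st["contact_force"],((p[:2]-C)@ax,(p[:2]-C)@ay))
E
```

```text
t: 5.42
eef_pos: [0.5101, -0.0536, 0.0433]
orientation: [-0.0, 0.839, 0.545, -0.0]
contact_force: [-0.5, 0.0, 0.1]
opening: 0.0001
t: 6.08
eef_pos: [0.5258, -0.0185, 0.0433]
orientation: [-0.0, 0.838, 0.545, 0.0]
contact_force: [-0.5, 0.2, 0.3]
opening: -0.0003
[ 0.52584241 -0.01847824  0.04331367] [-0.46410356  0.17969803  0.34006725] (np.float64(0.015267878551461608), np.float64(0.00011119590124170387))
```

View pics/w4.png

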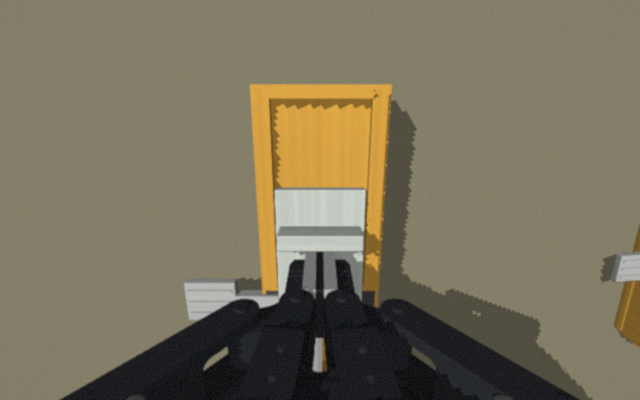

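The cover is moving straight, with its front edge at row 188 and its centre near +20 mm. I'll push about 23 mm more, then back off and rise.

```bash
python3 -m pendant '[[[0.5,0,0,0,0,0],[1,0,0,0,0,0],[1.5,0,0,0,0,0],[1.9,0,0,0,0,0],[2.2,0,0,0,0,0],[2.3,0,0,0,0,0],[2.3,0,0,0,0,0],[2.3,0,0,0,0,0]]]'; python3 -m pendant '[[[-0.4,0,0,0,0,0],[-0.8,0,0,0,0,0],[-0.8,0,-2,0,0,0],[-0.8,0,-5,0,0,0],[-2,0,-9,0,0,0],[-4,0,-12,0,0,0],[-4,0,-12,0,0,0],[-4,0,-12,0,0,0]]]'
python3 - <<'E'
from h import *
from rig import bot
import cv2
st=bot.state();r,p=tool(st)
s=bot.snapshot("wrist"); cv2.imwrite("pics/w5.png",s["image"][:,:,::-1])
X=s["T_tool_cam"];K=s["intrinsics"];D=s["depth"]
C=np.array([.5198,-.0325]);a=np.radians(66.27);ax=np.array([np.cos(a),np.sin(a)]);ay=np.array([-ax[1],ax[0]])
T=np.eye(4);T[:3,:3]=r.as_matrix();T[:3,3]=p;W=T@X
print(p,st["contact_force"])
v,u=np.mgrid[:400,:640]
P=np.stack([(u-K[0,2])/K[0,0]*D,(v-K[1,2])/K[1,1]*D,D],-1)@W[:3,:3].T+W[:3,3]
lx=(P[...,:2]-C)@ax; ly=(P[...,:2]-C)@ay
m=(abs(ly)<.018)&(P[...,2]>.045)&(P[...,2]<.055)&(abs(lx)<.09);print("ridge x",np.percentile(lx[m],[5,50,95]),m.sum())
m=(abs(ly-.06)<.01)&(abs(lx+.013)<.009)&(P[...,2]<.05);print("tab z",np.median(P[m][:,2]),m.sum())
for x in np.arange(-.02,.1,.005):
    m=(abs(ly)<.015)&(abs(lx-x)<.0025)&(P[...,2]<.06); print(round(x*1000),(np.median(P[m][:,2])*1000).round(1) if m.sum() else None,end="; ")
E
```

```text
t: 6.8
eef_pos: [0.5349, 0.0019, 0.0433]
orientation: [0.0, 0.838, 0.545, 0.0]
contact_force: [-0.3, -0.2, 1.1]
opening: -0.0
t: 7.47
eef_pos: [0.5189, -0.0369, 0.165]
orientation: [0.001, 0.84, 0.543, 0.001]
contact_force: [-0.0, 0.2, 1.0]
opening: 0.0
[ 0.51892311 -0.03688287  0.16497701] [-0.0328728   0.24424585  1.03435349]
ridge x [0.04902673 0.05289744 0.05657299] 507
tab z 0.03500455544504838 580
-20 30.3; -15 35.0; -10 31.5; -5 29.8; 0 29.9; 5 30.0; 10 30.4; 15 35.9; 20 35.9; 25 36.0; 30 35.8; 35 35.7; 40 35.9; 45 35.9; 50 50.0; 55 49.5; 60 35.9; 65 35.9; 70 35.8; 75 31.3; 80 29.8; 85 29.8; 90 29.8; 95 35.7;
```

View pics/w5.png

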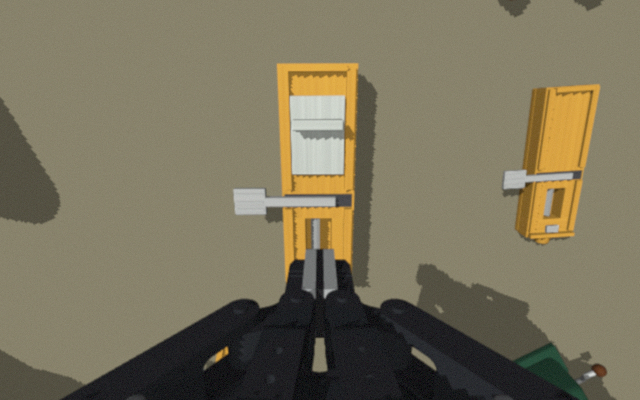

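The cover is at about x = +43 mm and lies flat (plate top 36 mm throughout). The tab is back up at 35.0 mm, the bar is up, and the fingers are well clear. I'll hand it in.

```bash
python3 -m pendant '[[[0,0,0,0,0,0],[0,0,0,0,0,0],[0,0,0,0,0,0],[0,0,0,0,0,0]]]'; python3 -c "
from rig import bot
print(bot.job_done())"
```

```text
t: 7.85
eef_pos: [0.5181, -0.0342, 0.1623]
orientation: [-0.001, 0.838, 0.545, -0.001]
contact_force: [0.7, -0.3, -0.4]
opening: 0.0
the job is handed in; nothing more can be done
None
```

I opened the blade pocket as asked and handed the job in at about 7.9 s. With the fingers shut, I pressed the tab's paddle down to its stop, and the cover sprang forward. I then pushed the cover by the rear of its ridge onto the ledge, backed off and rose clear.

**Last checks:** in the final wrist depth image:
- **Cover:** it lies flat, with its centre at about x = +43 mm and its plate top an even 36 mm high.
- **Tab and bar:** both are up again, with the tab at 35.0 mm.
- **Arm:** the fingers are about 11 cm above the cover, and contact force reads only noise.

**Disagreements:**
- **Tab press:** the first press read only 0.7 N although the cover had already sprung forward. I pressed slightly harder with the cover still near its seat, at about x = -38 mm, and read about 22 N against the stop.
- **Bystanders:** I did not measure them again at the end. The fingers went nowhere near them, and no unexpected force showed up.

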